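Clear the test bench: free the jammed spacer bar and sort the salvaged parts

ROBOT

A 6-joint arm with a two-finger parallel gripper is mounted at the origin on the work surface. World frame = base frame: x ahead of the robot, y to its left, z up, the work surface at z = 0. Lengths are in m, angles in degrees, forces in N, time in s.
With the tool pointing down it reaches from about 0.4 to 0.825 m from the base axis. Payload 7 kg.
Tool frame: the origin (TCP) lies at the centre of the arm's flange, where the gripper is bolted on; the fingertips stand 178 mm ahead of it and the grasp point (between the pads) lies 159 mm ahead of it (tip_reach is the distance from the TCP to the fingertips, in m); z points along the fingers, y is the line along which they close (so a half turn about z gives the same grasp; the last joint's range is limited). The gripper opens to 88 mm and grips with 3 to 60 N. Pads are 19 mm wide; open, the fingers measure 130 mm over their backs; the gripper's body (78 mm by 193 mm) begins 47 mm behind the grasp point.
Start: joints at [84.975, 20.546, 0.682, 0, -70.136, -16.507], TCP at [0.248, 0.628, 0.405] pointing down, gripper open.
Joint ranges: [-176.03, 176.03], [-82.01, 121.73], [-58.28, 71.71], [-173.87, 95.51], [-174.79, -0.11], [-173.66, 173.66]. Speed limits (degrees/s): [136.94, 136.94, 172.46, 180, 180, 180].

INTERFACE

Orientations are given as [roll, pitch, yaw] about the fixed x, y, z axes, in that order (R = Rz(yaw) Ry(pitch) Rx(roll)).
In Python, from plant import * gives the robot as it stands.
- The arm moves only by the shell command python3 -m handwheel 'ROWS'. ROWS is JSON, a list of rows, each a list of 7 numbers: the opening, from -1 (shut) to 1 (fully open), then the shift along the tool's x, y, z as a fraction of full scale, then the turn, a rotation vector about the tool's x, y, z as a fraction of full scale. A call has 1 to 5 rows; each row shifts and turns the commanded pose from where the row before left it, along the tool's axes as they then stand; what a row does not reach is not made up. Full scale, the value 1, is 0.025 m for a shift and 6 degrees for a turn. A row lasts 1/8 s, in which the tool goes at most 62.5 mm and 10.7 degrees, less where a joint would pass 70% of its speed; a pose out of reach is approached as far as the arm can. A call with a number of a shift or a turn outside -1 to 1 is refused whole. A call with a gripper value outside its range is refused whole. The fingers move at their own pace and stop on an object; the grip force is fixed at half the most. Time passes only in rows, so rows that do not move let the fingers close. It gives the time, the measured TCP pose, the force, the opening and the grip force at its end, in the units of the state.
- get_obs(): the state, without advancing time (a new reading comes with each control period).
- snapshot(name): name is "side" or "top"; returns a dict with "color" (420x560x3 uint8, red, green, blue), "fx", "fy", "cx", "cy" (pixels), "R" (3x3) and "t" (3): a world point X has camera coordinates R X + t. Camera axes: x right, y down, z forward; pixel columns grow to the right and rows downward; lengths in m; the calibration is good to about 2 mm. A picture is of the moment at which its call begins. There is no depth.
- close_job(): hands the job in; it is judged then, once.
The state is a dict: "clock": time; "joint_pos": joint angles; "qvel": joint speeds; "tau": joint torques, N m; "tool_pos": TCP position; "orientation": TCP orientation; "force": force on the tool from outside, world axes, zero at the start; "moment": the same for the moment, N m; "opening": finger opening in m; "gripper_force": force on a finger pad.
Only numpy, scipy, OpenCV 4.12 (cv2) and the standard library are available. Lean on these libraries where they do the work, as an engineer would, in place of code of your own. Each camera call takes 0.05 s, during which the arm holds its last target. There are 200 camera calls.

TASK

Sort the salvaged parts into the shallow trays: both knobs upright into the round dish, the heatsink fins up into the square tray, and the aluminium spacer bar lying flat in the oblong tray. The bar is jammed in the circuit-board holder: do not touch it with the gripper while it is between the jaws, but take the wooden block and shove the bar sideways with it, out onto the wide free part of the holder's base plate, then lift it out from there. Set everything down rather than dropping it, and at the end have the block standing upright on its rubber pad again.

Things in the scene. Friction and masses are not known exactly. Their poses are not given: they have to be found in the camera images.
- bar: aluminium spacer bar 64 x 20 x 24 mm high. Starts pinched in the holder's jaws at holder y = 0, underside 8 mm over the bench, length along holder x; lips stop it from lifting. About 4 to 12 N slide it along holder y; beyond y = 25 mm it is clear and free on the plate (40 mm leaves finger room). Origin: centre of its underside; x along its length, z up.
- holder: circuit-board holder, fixed: dark base plate 120 (x) x 100 (y) x 8 mm, from y -35 to +65 mm (wide free part: +y), and two blue jaws 26 mm long in y (-13 to +13), tops 40 mm high. Lips overhang the bar's ends by 8 mm; the gap between them is 48 mm wide in x, open above. Origin on the bench below the middle between the jaws, x from fixed jaw to sprung jaw, which closes 3 mm when empty.
- block: wooden tapping block, upright, 34 x 34 mm and 75 mm tall, 100 g. It starts standing on the rubber pad. Origin: centre of its underside, z up, x and y square to its sides.
- pad: black square rubber pad 60 x 60 mm, 3 mm thick, fixed to the bench. Origin: centre of its underside (its top is at 3 mm).
- heatsink: aluminium finned heatsink, 40 x 40 mm and 31 mm high: base 6 mm thick with six upright fins that run along its x; the outermost fins are flush with the y sides. Stands fins up. Origin: centre of its underside.
- big_knob: large black instrument knob, a cylinder 38 mm in diameter and 28 mm high with a silvery top disc and white pointer. Origin: centre of its underside, z up.
- small_knob: small black instrument knob, a cylinder 26 mm in diameter and 28 mm high with a silvery top disc and white pointer. Origin: centre of its underside, z up.
- dish: round shallow grey dish, fixed to the bench: outer diameter 108 mm, inner 100 mm, 12 mm high, floor 3 mm thick. Origin: centre of its underside.
- square_tray: square shallow grey tray, fixed to the bench: outside 90 x 90 mm, inside 82 x 82 mm, 12 mm high, floor 3 mm thick. Origin: centre of its underside; x and y square to its sides.
- long_tray: oblong shallow grey tray, fixed to the bench: outside 114 (x) x 58 (y) mm, inside 106 x 50 mm, 12 mm high, floor 3 mm thick. Origin: centre of its underside; x along its length.
Not all that is in view belongs to the job. What is shaped like the holder but purple is not meant. What is shaped like the bar but pink is not meant.

How it is judged:
By the outcome, as a careful person would: the job done as asked, in the order asked, and still so for the second after the job is handed in, with the robot touching nothing.
It also fails if it takes over 125 s, if anything falls off the work surface, if the arm or the gripper's body presses on something with over 40 N, if the wrist force passes 120 N, or if a joint passes its speed limit or range.

## Working session

There is one attempt and no reset: what is moved stays moved. The work goes in short steps, Python scripts to look and compute and a shell command to move; the robot and the scene stay as the last step left them, time stands still between calls to the robot, and variables do not carry over. Pictures are saved under pics/ and viewed, at most 14 in all, crops included, and the job is handed in when it is done.

```bash
mkdir -p pics
cat > look.py <<'E'
from plant import *
import cv2, numpy as np
def snap(n,f):
    s=snapshot(n); cv2.imwrite('pics/'+f,cv2.cvtColor(np.array(s['color']),cv2.COLOR_RGB2BGR)); 
    np.savez('pics/'+f[:-4]+'.npz',**{k:np.array(v) for k,v in s.items()}); return s
def ray(s,u,v,z):
    R=np.array(s['R']);t=np.array(s['t']);c=-R.T@t
    d=R.T@np.array([(u-s['cx'])/s['fx'],(v-s['cy'])/s['fy'],1]); return c+d*(z-c[2])/d[2]
E
python3 - <<'E'
from look import *
for n in('top','side'):
    s=snap(n,n+'0.png'); print(n,s['fx'],s['cx'],s['cy'],-np.array(s['R']).T@s['t'],np.round(s['R'],3).tolist())
print(get_obs())
E
```

```text
top 458.42145922803064 284.6291524836904 205.5804104701754 [ 0.41334973 -0.10875888  1.27004697] [[-0.007, -1.0, -0.012], [-0.989, 0.009, -0.146], [0.146, 0.011, -0.989]]
side 495.4998158071386 280.16161932399035 207.1923615481039 [ 0.20895707 -0.64836729  0.8631948 ] [[0.832, -0.555, 0.004], [-0.428, -0.645, -0.633], [0.354, 0.525, -0.774]]
{'clock': 0.1, 'joint_pos': array([ 8.49742818e+01,  2.05866468e+01,  6.39066814e-01, -1.59997390e-02,
       -7.01368825e+01, -1.65072920e+01]), 'qvel': array([-0.00250117, -0.22829316,  0.18340879,  0.05023843,  0.0434484 ,
       -0.0345181 ]), 'tau': array([-4.31723483e-04, -5.84161699e+01,  2.93751490e+01,  7.01565027e+00,
        1.01857900e-02, -4.37059907e-05]), 'tool_pos': array([0.24769026, 0.62772498, 0.40382971]), 'orientation': array([ 1.79914745e+02, -9.57917032e-03, -2.15384505e+01]), 'force': array([-0.26892289, -0.34028371,  0.9575169 ]), 'moment': array([ 0.00566776, -0.02225247, -0.00804856]), 'gripper_force': 0.0, 'opening': 0.08786279367355727}
```

View pics/top0.png

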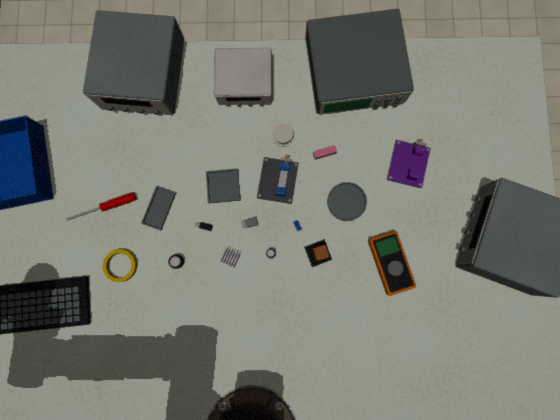

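View pics/side0.png

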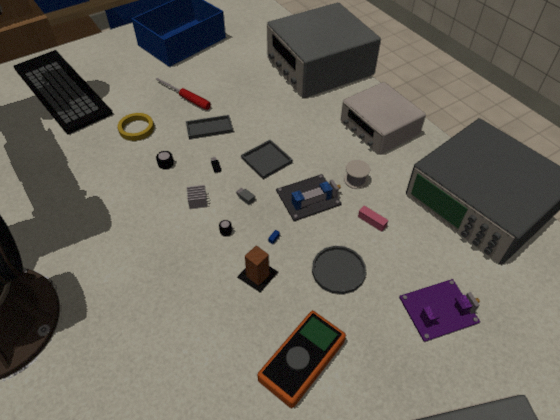

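The top view shows the holder at about (278,180), block on pad (318,252), dish (347,201), square tray (223,186), long tray (159,208), big knob (176,261), small knob (271,253) and heatsink (231,257). In the side view these are at holder (310,197), block (257,265), dish (339,269). The pink bar and purple holder are decoys.

Run:
```python
import cv2
a=cv2.imread('pics/top0.png')[140:290,135:375]; cv2.imwrite('pics/topc.png',cv2.resize(a,(800,500),interpolation=cv2.INTER_CUBIC))
a=cv2.imread('pics/side0.png')[105:300,145:380]; cv2.imwrite('pics/sidec.png',cv2.resize(a,(705,585),interpolation=cv2.INTER_CUBIC))
```

```text
(no output)
```

View pics/topc.png

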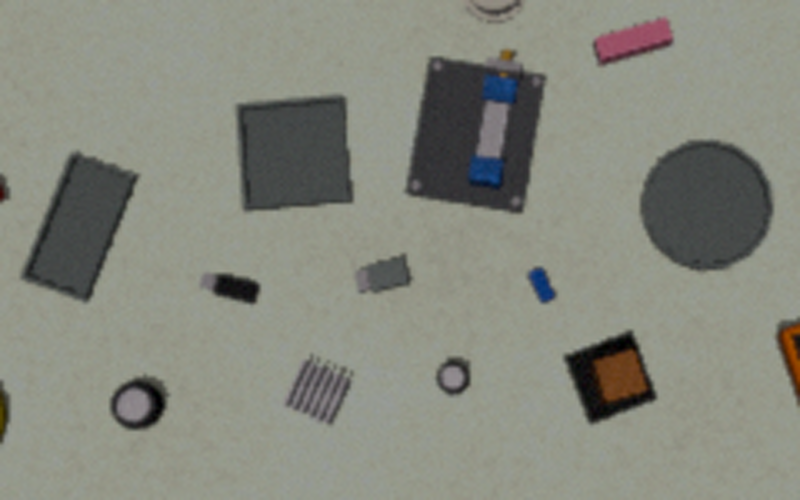

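View pics/sidec.png

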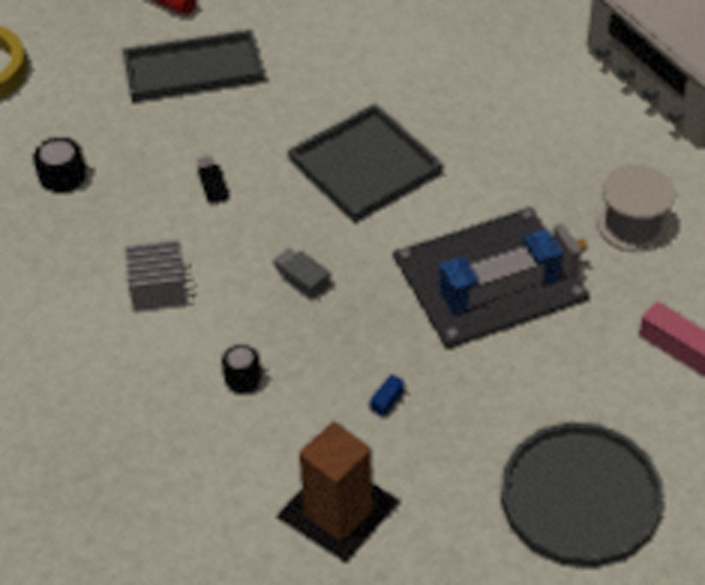

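Crops (top crop scale 3.33, offset 135,140): the holder's jaws are at about (502,88) for the sprung jaw and (486,172) for the fixed one, and the wide free part lies to the left (world +y). The block top in the side crop has corners (336,424), (371,455), (335,480), (301,453). The block sits off-centre on its pad.

```bash
cat > meas.py <<'E'
from look import *
def comp(f,roi,fn,z,k=8,show=True):
    """largest blob in roi upscaled k; returns centre, rect sides and angle in world at height z"""
    s=dict(np.load('pics/'+f+'.npz')); x0,y0,x1,y1=roi
    c=cv2.resize(s['color'][y0:y1,x0:x1],None,fx=k,fy=k,interpolation=cv2.INTER_CUBIC)
    hsv=cv2.cvtColor(c,cv2.COLOR_RGB2HSV).astype(int); m=fn(hsv[...,0],hsv[...,1],hsv[...,2]).astype(np.uint8)
    m=cv2.morphologyEx(m,cv2.MORPH_CLOSE,np.ones((k,k)))
    cs=cv2.findContours(m,cv2.RETR_EXTERNAL,cv2.CHAIN_APPROX_NONE)[0]
    if not cs: print('none'); return
    ct=max(cs,key=cv2.contourArea)[:,0,:]
    W=np.array([ray(s,x0+(p[0]+.5)/k-.5,y0+(p[1]+.5)/k-.5,z)[:2] for p in ct])
    (cx,cy),(w,h),a=cv2.minAreaRect((W*1e3).astype(np.float32)); 
    return [round(float(q),1) for q in(cx,cy,w,h,a)], np.round(W.mean(0)*1e3,1)
E
python3 - <<'E'
from meas import *
dark=lambda h,s,v:v<95
blue=lambda h,s,v:(h>100)&(h<125)&(s>110)
brown=lambda h,s,v:(h<20)&(s>110)&(v>40)
white=lambda h,s,v:(s<45)&(v>110)
for n,roi,fn,z in [('dish',(320,175,375,228),dark,.012),('sq',(202,162,246,208),dark,.012),('long',(138,180,180,235),dark,.012),
 ('plate',(250,150,305,210),dark,.008),('jawS',(276,156,295,172),blue,.04),('jawF',(272,184,290,200),blue,.04),('bar',(276,170,292,188),white,.032),
 ('pad',(298,235,338,270),lambda h,s,v:(v<60)|((h<20)&(s>110)),.003),('block',(298,235,338,270),brown,.078),
 ('bigall',(163,248,190,275),dark,.028),('bigtop',(163,248,190,275),white,.028),('smalltop',(262,244,280,262),white,.028),('smalldark',(262,244,280,262),lambda h,s,v:v<95,.028),
 ('hs',(216,242,246,272),lambda h,s,v:(v<110)|((s<30)&(v>140)),.031)]:
    print(n,comp('top0',roi,fn,z))
o=lambda x,y,r=3.0:(145+(x+.5)/3-.5,105+(y+.5)/3-.5)
s=dict(np.load('pics/side0.npz'))
def P(n,pts,z): 
    W=np.array([ray(s,*o(*p),z)[:2] for p in pts])*1e3; print(n,W.round(1).tolist(),W.mean(0).round(1))
P('block',[(336,424),(371,455),(335,480),(301,453)],.078)
P('pad',[(398,500),(346,560),(279,515)],.003)
P('plate',[(530,209),(589,296),(449,347),(394,255)],.008)
P('big',[(58,152)],.028);P('small',[(241,355)],.028)
P('hs',[(127,246),(179,242),(183,287),(131,290)],.031)
P('bar',[(472,265),(528,248),(534,264),(476,281)],.032)
P('dish',[(582,425),(581,563),(503,493),(662,493)],.01)
P('sq',[(375,106),(441,165),(357,219),(290,155)],.01)
P('long',[(124,48),(251,32),(266,78),(135,101)],.01)
E
```

```text
dish ([610.2, -266.3, 107.0, 109.2, 26.9], array([ 610.4, -266.5]))
sq ([656.9, 77.3, 92.0, 91.8, 4.9], array([656.9,  77.4]))
long ([596.9, 255.7, 62.0, 115.2, 69.7], array([596.6, 255.8]))
plate ([673.6, -75.0, 100.7, 123.9, 80.3], array([672.3, -75. ]))
jawS ([704.0, -95.7, 28.9, 21.4, 80.3], array([703.9, -95.5]))
jawF ([634.5, -83.6, 28.6, 25.3, 81.4], array([634.9, -83.8]))
bar ([671.3, -89.4, 19.1, 45.7, 80.5], array([670.8, -89.3]))
pad ([468.2, -185.2, 58.9, 59.0, 20.3], array([ 468.1, -184.9]))
block ([465.9, -187.6, 36.7, 38.3, 16.2], array([ 465.8, -187.4]))
bigall ([448.7, 198.1, 40.5, 46.2, 26.3], array([449.5, 198.2]))
bigtop ([448.4, 199.9, 75.3, 72.1, 89.6], array([448.4, 199.7]))
smalltop ([469.2, -55.4, 48.5, 48.1, 89.6], array([469.1, -55.5]))
smalldark ([468.8, -56.0, 26.3, 29.2, 89.7], array([469.4, -56.9]))
hs ([459.3, 52.3, 81.9, 80.0, 89.6], array([459.2,  52.1]))
block [[476.9, -171.1], [482.7, -203.5], [453.9, -206.7], [446.7, -177.8]] [ 465.  -189.8]
pad [[504.3, -201.6], [450.4, -221.1], [431.3, -167.3]] [ 462.  -196.7]
plate [[736.6, -38.9], [720.1, -134.7], [605.3, -116.4], [621.0, -20.0]] [670.8 -77.5]
big [[449.3, 203.3]] [449.3 203.3]
small [[469.4, -53.3]] [469.4 -53.3]
hs [[448.5, 81.0], [482.8, 63.1], [464.3, 22.4], [431.3, 40.9]] [456.7  51.8]
bar [[652.1, -77.7], [696.7, -87.1], [690.9, -102.3], [645.6, -92.0]] [671.3 -89.8]
dish [[642.4, -225.4], [574.5, -311.1], [563.8, -239.8], [653.0, -299.1]] [ 608.4 -268.8]
sq [[697.9, 125.3], [704.7, 38.1], [616.6, 25.7], [609.2, 114.9]] [657.1  76. ]
long [[556.8, 306.1], [658.8, 263.9], [639.6, 205.3], [534.0, 241.1]] [597.3 254.1]
```

```bash
cat > go.py <<'E'
# usage: go.py x y z yaw [n]  (mm, deg): works out the row and number of rows from the present pose; a '+' chains from the previous target
import sys,numpy as np
from plant import *
def steps(p,yaw,tgt,tyaw,n=0):
    d=np.array(tgt)-p; dy=(tyaw-yaw+180)%360-180
    A=lambda a:np.array([[np.cos(a),np.sin(a),0],[np.sin(a),-np.cos(a),0],[0,0,-1]])
    n=n or max(1,int(np.ceil(abs(dy)/6)))
    while 1:
        S=sum(A(np.radians(yaw+dy*k/n)) for k in range(n)); v=np.linalg.solve(S,d)/25; t=-dy/n/6
        if max(abs(v))<=1 and abs(t)<=1: return n,v,t
        n+=1
o=get_obs(); p=np.array(o['tool_pos'])*1e3; yaw=o['orientation'][2]
print('now',p.round(1),np.round(o['orientation'],2),'open',round(o['opening']*1e3,1),'grip',round(o['gripper_force'],1),'t',round(o['clock'],2))
for w in ' '.join(sys.argv[1:]).split('+'):
    a=[float(q) for q in w.split()]
    if not a: continue
    n,v,t=steps(p,yaw,a[:3],a[3],int(a[4]) if len(a)>4 else 0)
    print(n,'rows: [',*[round(float(q),3) for q in v],'| 0 0',round(float(t),3),']'); p,yaw=np.array(a[:3]),a[3]
E
python3 go.py 449 201 250 -21.5 + 449 201 189 -21.5
```

```text
now [247.7 627.7 403.8] [ 1.7991e+02 -1.0000e-02 -2.1540e+01] open 87.9 grip 0.0 t 0.1
14 rows: [ 0.982 0.923 0.44 | 0 0 -0.0 ]
3 rows: [ 0.0 -0.0 0.813 | 0 0 -0.0 ]
```

```bash
python3 -m handwheel '[[1,0.98,0.92,0.44,0,0,0],[1,0.98,0.92,0.44,0,0,0],[1,0.98,0.92,0.44,0,0,0],[1,0.98,0.92,0.44,0,0,0],[1,0.98,0.92,0.44,0,0,0]]' >/dev/null
python3 -m handwheel '[[1,0.98,0.92,0.44,0,0,0],[1,0.98,0.92,0.44,0,0,0],[1,0.98,0.92,0.44,0,0,0],[1,0.98,0.92,0.44,0,0,0],[1,0.98,0.92,0.44,0,0,0]]' >/dev/null
python3 -m handwheel '[[1,0.98,0.92,0.44,0,0,0],[1,0.98,0.92,0.44,0,0,0],[1,0.98,0.92,0.44,0,0,0],[1,0.98,0.92,0.44,0,0,0]]'
python3 -m handwheel '[[1,0,0,0,0,0,0],[1,0,0,0,0,0,0]]'
python3 go.py 449 201 189 -21.5
python3 -c "
from look import *
snap('top','t1.png');snap('side','s1.png')
t=cv2.imread('pics/t1.png')[180:300,120:280];s=cv2.imread('pics/s1.png')[60:300,60:380]
cv2.imwrite('pics/v1.png',np.hstack([cv2.resize(t,(400,300)),cv2.resize(s,(400,300))]))"
```

```text
clock: 1.85
tool_pos: [0.4489, 0.2014, 0.2502]
orientation: [180.0, 0.0, -21.5]
force: [0.5, 0.9, 0.5]
opening: 0.0882
gripper_force: 0.0
clock: 2.1
tool_pos: [0.4487, 0.2025, 0.2507]
orientation: [180.0, -0.0, -21.6]
force: [-0.4, 0.5, 0.5]
opening: 0.0874
gripper_force: 0.0
now [448.7 202.5 250.7] [180.    -0.   -21.56] open 87.4 grip 0.0 t 2.1
3 rows: [ 0.011 0.018 0.822 | 0 0 -0.003 ]
```

View pics/v1.png

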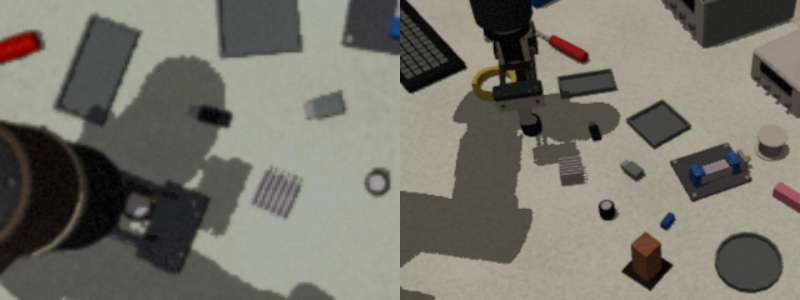

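The gripper is over the big knob (left pane ~(138,207)), between the fingers. Next: descend, grip and lift.

```bash
python3 -m handwheel '[[1,0,0,0.82,0,0,0],[1,0,0,0.82,0,0,0],[1,0,0,0.82,0,0,0],[1,0,0,0,0,0,0],[-1,0,0,0,0,0,0]]'
python3 -m handwheel '[[-1,0,0,0,0,0,0],[-1,0,0,0,0,0,0],[-1,0,0,0,0,0,0],[-1,0,0,0,0,0,0]]'
python3 go.py 449 201 290 -21.5 + 613 -247 290 -21.5 + 613 -247 194 -21.5
```

```text
clock: 2.82
tool_pos: [0.4488, 0.2031, 0.1899]
orientation: [-180.0, -0.0, -21.5]
force: [-0.6, 0.0, 0.7]
opening: 0.082
gripper_force: 0.0
clock: 3.32
tool_pos: [0.4487, 0.2024, 0.1893]
orientation: [-180.0, -0.0, -21.5]
force: [0.4, 0.7, -0.8]
opening: 0.0429
gripper_force: 0.0
now [448.7 202.4 189.3] [-1.7999e+02 -1.0000e-02 -2.1540e+01] open 42.9 grip 0.0 t 3.33
5 rows: [ 0.007 0.01 -0.805 | 0 0 -0.001 ]
15 rows: [ 0.845 0.951 -0.0 | 0 0 -0.0 ]
4 rows: [ 0.0 -0.0 0.96 | 0 0 -0.0 ]
```

```bash
python3 -m handwheel '[[-1,0,0,0,0,0,0],[-1,0,0,0,0,0,0],[-1,0,0,0,0,0,0]]'
python3 -m handwheel '[[-1,0,0,-0.4,0,0,0],[-1,0,0,-0.9,0,0,0],[-1,0,0,-0.9,0,0,0],[-1,0,0,-0.9,0,0,0],[-1,0,0,-0.9,0,0,0]]'
python3 go.py 591 -260 290 -21.5 + 591 -260 194 -21.5
```

```text
clock: 3.7
tool_pos: [0.4487, 0.2025, 0.1893]
orientation: [-180.0, -0.0, -21.5]
force: [0.1, -0.3, 2.7]
opening: 0.0367
gripper_force: 30.0
clock: 4.32
tool_pos: [0.4485, 0.2023, 0.2905]
orientation: [-180.0, -0.0, -21.5]
force: [0.6, 1.1, 0.0]
opening: 0.0367
gripper_force: 30.0
now [448.5 202.3 290.5] [-179.98   -0.    -21.53] open 36.7 grip 30.0 t 4.33
16 rows: [ 0.755 0.945 0.001 | 0 0 -0.0 ]
4 rows: [ 0.0 -0.0 0.96 | 0 0 -0.0 ]
```

```bash
R='no'; python3 -m handwheel '[[-1,0.75,0.94,0,0,0,0],[-1,0.75,0.94,0,0,0,0],[-1,0.75,0.94,0,0,0,0],[-1,0.75,0.94,0,0,0,0],[-1,0.75,0.94,0,0,0,0]]' >/dev/null
python3 -m handwheel '[[-1,0.75,0.94,0,0,0,0],[-1,0.75,0.94,0,0,0,0],[-1,0.75,0.94,0,0,0,0],[-1,0.75,0.94,0,0,0,0],[-1,0.75,0.94,0,0,0,0]]' >/dev/null
python3 -m handwheel '[[-1,0.75,0.94,0,0,0,0],[-1,0.75,0.94,0,0,0,0],[-1,0.75,0.94,0,0,0,0],[-1,0.75,0.94,0,0,0,0],[-1,0.75,0.94,0,0,0,0]]' >/dev/null
python3 -m handwheel '[[-1,0.75,0.94,0,0,0,0],[-1,0,0,0.9,0,0,0],[-1,0,0,0.9,0,0,0],[-1,0,0,0.9,0,0,0],[-1,0,0,0.9,0,0,0]]'
python3 -m handwheel '[[-1,0,0,0.1,0,0,0],[-1,0,0,0.1,0,0,0],[-1,0,0,0.05,0,0,0]]'
python3 go.py 591 -260 192.5 -21.5
```

```text
clock: 6.82
tool_pos: [0.5896, -0.2575, 0.199]
orientation: [-180.0, -0.0, -21.5]
force: [0.1, 0.1, -0.5]
opening: 0.0371
gripper_force: 30.0
clock: 7.2
tool_pos: [0.5901, -0.2575, 0.1939]
orientation: [-180.0, -0.1, -21.5]
force: [-0.9, -0.2, -0.2]
opening: 0.0369
gripper_force: 30.0
now [ 590.1 -257.5  193.9] [-1.7999e+02 -8.0000e-02 -2.1520e+01] open 36.9 grip 30.0 t 7.2
1 rows: [ 0.073 0.081 0.056 | 0 0 -0.004 ]
```

```bash
python3 -m handwheel '[[-1,0,0,0.04,0,0,0],[-1,0,0,0.03,0,0,0],[-1,0,0,0,0,0,0]]'
python3 -m handwheel '[[0.3,0,0,0,0,0,0],[0.3,0,0,0,0,0,0],[0.3,0,0,0,0,0,0]]'
python3 go.py 590 -257.5 280 -21.5 + 469.4 -55 230 -21.5 + 469.4 -55 189 -21.5
```

```text
clock: 7.58
tool_pos: [0.5899, -0.2574, 0.1923]
orientation: [-180.0, -0.1, -21.5]
force: [-1.9, 2.4, 6.4]
opening: 0.0369
gripper_force: 30.0
clock: 7.95
tool_pos: [0.5897, -0.2574, 0.1911]
orientation: [180.0, 0.0, -21.5]
force: [-0.0, -0.6, -0.1]
opening: 0.0558
gripper_force: 0.0
now [ 589.7 -257.4  191.1] [ 1.800e+02  1.000e-02 -2.154e+01] open 55.8 grip 0.0 t 7.95
4 rows: [ 0.003 -0.001 -0.889 | 0 0 -0.001 ]
8 rows: [ -0.932 -0.721 0.25 | 0 0 -0.0 ]
2 rows: [ 0.0 -0.0 0.82 | 0 0 -0.0 ]
```

```bash
python3 -m handwheel '[[0.3,0,0,-0.9,0,0,0],[0.3,0,0,-0.9,0,0,0],[0.3,0,0,-0.9,0,0,0],[0.3,0,0,-0.9,0,0,0],[0.3,-0.93,-0.72,0,0,0,0]]' >/dev/null
python3 -m handwheel '[[0.3,-0.93,-0.72,0,0,0,0],[0.3,-0.93,-0.72,0,0,0,0],[0.3,-0.93,-0.72,0,0,0,0],[0.3,-0.93,-0.72,0,0,0,0],[0.3,-0.93,-0.72,0,0,0,0]]' >/dev/null
python3 -m handwheel '[[0.3,-0.93,-0.72,0,0,0,0],[0.3,-0.93,-0.72,0,0,0,0],[0.3,0,0,0.9,0,0,0],[0.3,0,0,0.9,0,0,0],[0.3,0,0,0,0,0,0]]'
python3 go.py 469.4 -55 189 -21.5
python3 -c "
from look import *
snap('top','t2.png');snap('side','s2.png')
t=cv2.imread('pics/t2.png')[170:290,230:390];s=cv2.imread('pics/s2.png')[130:310,160:400]
cv2.imwrite('pics/v2.png',np.hstack([cv2.resize(t,(400,300)),cv2.resize(s,(400,300))]))"
```

```text
clock: 9.82
tool_pos: [0.4688, -0.0553, 0.2351]
orientation: [179.9, 0.1, -21.5]
force: [1.0, -0.3, 0.2]
opening: 0.0569
gripper_force: 0.0
now [468.8 -55.3 235.1] [ 1.7989e+02  1.5000e-01 -2.1530e+01] open 56.9 grip 0.0 t 9.82
2 rows: [ 0.008 -0.009 0.921 | 0 0 -0.002 ]
```

View pics/v2.png

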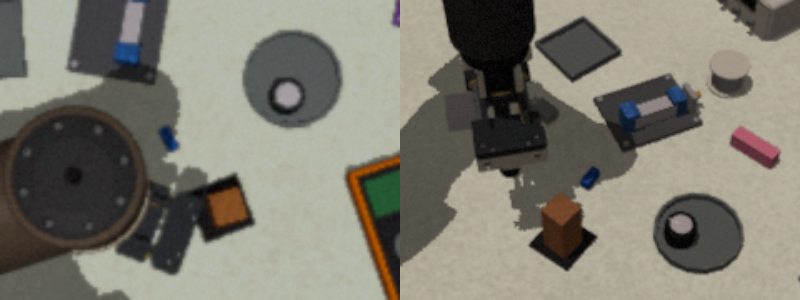

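Big knob stands in the dish. The gripper body would come close to the block when lowered, so I turn the tool 40° first.

```bash
python3 -m handwheel '[[0.3,0,0,0,0,0,0.95],[0.3,0,0,0,0,0,0.95],[0.3,0,0,0,0,0,0.95],[0.3,0,0,0,0,0,0.95],[0.3,0,0,0,0,0,0.95]]' >/dev/null
python3 -m handwheel '[[0.3,0,0,0,0,0,0.95],[0.3,0,0,0,0,0,0.95],[0.3,0,0,0.92,0,0,0],[0.3,0,0,0.9,0,0,0],[0.3,0,0,0,0,0,0]]'
python3 -m handwheel '[[-1,0,0,0,0,0,0],[-1,0,0,0,0,0,0],[-1,0,0,0,0,0,0],[-1,0,0,0,0,0,0],[-1,0,0,0,0,0,0]]'
python3 go.py 469.4 -55 290 -61.5 + 628 -280 290 -21.5 + 628 -280 196 -21.5
```

```text
clock: 11.18
tool_pos: [0.4694, -0.0554, 0.1904]
orientation: [179.9, 0.0, -61.4]
force: [-0.1, -0.8, -0.3]
opening: 0.0568
gripper_force: 0.0
clock: 11.8
tool_pos: [0.4697, -0.0551, 0.1911]
orientation: [-180.0, -0.0, -61.4]
force: [-0.4, -0.1, 4.9]
opening: 0.0249
gripper_force: 30.0
now [469.7 -55.1 191.1] [-1.7997e+02 -2.0000e-02 -6.1420e+01] open 24.9 grip 30.0 t 11.8
4 rows: [ -0.003 0.002 -0.989 | 0 0 0.003 ]
12 rows: [ 0.917 0.189 -0.0 | 0 0 -0.556 ]
4 rows: [ 0.0 -0.0 0.94 | 0 0 -0.0 ]
```

```bash
python3 -m handwheel '[[-1,0,0,-0.5,0,0,0],[-1,0,0,-0.98,0,0,0],[-1,0,0,-0.98,0,0,0],[-1,0,0,-0.98,0,0,0],[-1,0,0,-0.5,0,0,0]]' >/dev/null
python3 -m handwheel '[[-1,0.92,0.19,0,0,0,-0.556],[-1,0.92,0.19,0,0,0,-0.556],[-1,0.92,0.19,0,0,0,-0.556],[-1,0.92,0.19,0,0,0,-0.556]]' >/dev/null
python3 -m handwheel '[[-1,0.92,0.19,0,0,0,-0.556],[-1,0.92,0.19,0,0,0,-0.556],[-1,0.92,0.19,0,0,0,-0.556],[-1,0.92,0.19,0,0,0,-0.556]]' >/dev/null
python3 -m handwheel '[[-1,0.92,0.19,0,0,0,-0.556],[-1,0.92,0.19,0,0,0,-0.556],[-1,0.92,0.19,0,0,0,-0.556],[-1,0.92,0.19,0,0,0,-0.556]]'
python3 -m handwheel '[[-1,0,0,0.9,0,0,0],[-1,0,0,0.9,0,0,0],[-1,0,0,0.9,0,0,0],[-1,0,0,0.9,0,0,0],[-1,0,0,0,0,0,0]]'
python3 go.py 628 -280 194.5 -21.5
```

```text
clock: 13.92
tool_pos: [0.6292, -0.2813, 0.2886]
orientation: [180.0, 0.1, -21.3]
force: [0.6, -0.9, 0.4]
opening: 0.0253
gripper_force: 30.0
clock: 14.55
tool_pos: [0.6279, -0.2805, 0.1968]
orientation: [180.0, 0.3, -21.4]
force: [0.1, -0.9, -0.2]
opening: 0.0248
gripper_force: 30.0
now [ 627.9 -280.5  196.8] [179.96   0.27 -21.42] open 24.8 grip 30.0 t 14.55
1 rows: [ -0.004 -0.022 0.093 | 0 0 0.013 ]
```

```bash
python3 -m handwheel '[[-1,0,0,0.06,0,0,0],[-1,0,0,0.06,0,0,0],[-1,0,0,0.03,0,0,0],[-1,0,0,0,0,0,0]]'
```

```text
clock: 15.05
tool_pos: [0.629, -0.2808, 0.1958]
orientation: [-180.0, -0.0, -21.4]
force: [-0.2, 0.6, -0.2]
opening: 0.0247
gripper_force: 30.0
```

```bash
python3 -m handwheel '[[-1,0,0,0.04,0,0,0],[-1,0,0,0.02,0,0,0],[-1,0,0,0,0,0,0]]';python3 -m handwheel '[[-1,0,0,0.02,0,0,0],[-1,0,0,0.02,0,0,0],[-1,0,0,0,0,0,0]]'
```

```text
clock: 15.42
tool_pos: [0.6289, -0.2808, 0.1942]
orientation: [180.0, -0.0, -21.4]
force: [-1.2, -0.0, 3.1]
opening: 0.0246
gripper_force: 30.0
clock: 15.8
tool_pos: [0.629, -0.2807, 0.1941]
orientation: [180.0, -0.0, -21.4]
force: [-3.3, 1.6, 9.7]
opening: 0.0247
gripper_force: 30.0
```

```bash
python3 -m handwheel '[[-0.05,0,0,0,0,0,0],[-0.05,0,0,0,0,0,0],[-0.05,0,0,-0.9,0,0,0],[0.5,0,0,-0.9,0,0,0],[0.5,0,0,-0.9,0,0,0]]'
python3 go.py 458 52 270 -27.6 + 458 52 190 -27.6
```

```text
clock: 16.42
tool_pos: [0.6289, -0.2807, 0.2606]
orientation: [180.0, 0.0, -21.4]
force: [0.5, -0.1, -0.2]
opening: 0.0561
gripper_force: 0.0
now [ 628.9 -280.7  260.6] [ 1.7999e+02  4.0000e-02 -2.1400e+01] open 56.1 grip 0.0 t 16.43
12 rows: [ -0.975 -0.778 -0.031 | 0 0 0.086 ]
4 rows: [ 0.0 -0.0 0.8 | 0 0 -0.0 ]
```

```bash
python3 -m handwheel '[[0.6,-0.97,-0.78,-0.1,0,0,0.086],[0.6,-0.97,-0.78,-0.1,0,0,0.086],[0.6,-0.97,-0.78,-0.1,0,0,0.086],[0.6,-0.97,-0.78,-0.1,0,0,0.086]]' >/dev/null
python3 -m handwheel '[[0.6,-0.97,-0.78,0,0,0,0.086],[0.6,-0.97,-0.78,0,0,0,0.086],[0.6,-0.97,-0.78,0,0,0,0.086],[0.6,-0.97,-0.78,0,0,0,0.086]]' >/dev/null
python3 -m handwheel '[[0.6,-0.97,-0.78,0,0,0,0.086],[0.6,-0.97,-0.78,0,0,0,0.086],[0.6,-0.97,-0.78,0,0,0,0.086],[0.6,-0.97,-0.78,0,0,0,0.086],[0.6,0,0,0,0,0,0]]'
python3 go.py 458 52 230 -27.6 + 458 52 190 -27.6
python3 -c "
from look import *
snap('top','t3.png');snap('side','s3.png')
t=cv2.imread('pics/t3.png')[180:300,180:380];s=cv2.imread('pics/s3.png')[140:290,140:390]
cv2.imwrite('pics/v3.png',np.hstack([cv2.resize(t,(400,240)),cv2.resize(s,(400,240))]))"
```

```text
clock: 18.05
tool_pos: [0.4592, 0.0532, 0.2705]
orientation: [-180.0, -0.0, -27.5]
force: [-0.2, 0.2, 0.5]
opening: 0.0699
gripper_force: 0.0
now [459.2  53.2 270.5] [-1.7998e+02 -1.0000e-02 -2.7450e+01] open 69.9 grip 0.0 t 18.05
2 rows: [ -0.009 0.032 0.81 | 0 0 0.012 ]
2 rows: [ 0.0 -0.0 0.8 | 0 0 -0.0 ]
```

View pics/v3.png

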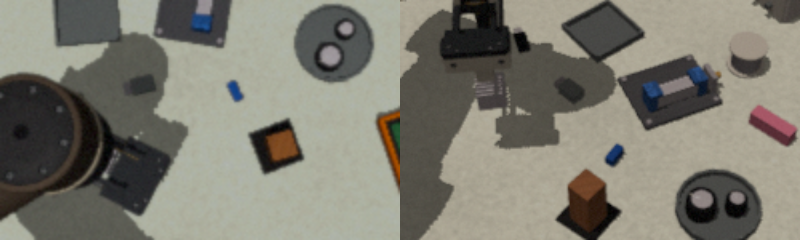

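Both knobs stand upright in the dish. The gripper is over the heatsink (side pane (490,90)). Next: descend and grip it.

```bash
python3 -m handwheel '[[0.6,0,0.03,0.8,0,0,0],[0.6,0,0,0.8,0,0,0],[0.6,0,0,0.8,0,0,0],[0.6,0,0,0.8,0,0,0],[0.6,0,0,0,0,0,0]]'
python3 -m handwheel '[[-1,0,0,0,0,0,0],[-1,0,0,0,0,0,0],[-1,0,0,0,0,0,0],[-1,0,0,0,0,0,0],[-1,0,0,0,0,0,0]]'
python3 go.py 458 52 270 -27.6 + 657 77 270 4.8 + 657 77 198 4.8
```

```text
clock: 18.77
tool_pos: [0.4591, 0.0503, 0.1892]
orientation: [179.8, 0.1, -27.7]
force: [-0.2, -0.1, 1.3]
opening: 0.0701
gripper_force: 0.0
clock: 19.4
tool_pos: [0.4597, 0.0515, 0.191]
orientation: [-179.9, -0.0, -27.6]
force: [-0.8, 0.5, 6.4]
opening: 0.0393
gripper_force: 30.0
now [459.7  51.5 191. ] [-1.7995e+02 -5.0000e-02 -2.7560e+01] open 39.3 grip 30.0 t 19.4
4 rows: [ -0.017 0.003 -0.79 | 0 0 0.001 ]
8 rows: [ 0.951 -0.357 -0.0 | 0 0 -0.675 ]
3 rows: [ 0.0 -0.0 0.96 | 0 0 -0.0 ]
```

```bash
python3 -m handwheel '[[-1,0,0,-0.4,0,0,0],[-1,0,0,-0.9,0,0,0],[-1,0,0,-0.9,0,0,0],[-1,0,0,-0.9,0,0,0]]' >/dev/null
python3 -m handwheel '[[-1,0.95,-0.36,0,0,0,-0.675],[-1,0.95,-0.36,0,0,0,-0.675],[-1,0.95,-0.36,0,0,0,-0.675],[-1,0.95,-0.36,0,0,0,-0.675]]' >/dev/null
python3 -m handwheel '[[-1,0.95,-0.36,0,0,0,-0.675],[-1,0.95,-0.36,0,0,0,-0.675],[-1,0.95,-0.36,0,0,0,-0.675],[-1,0.95,-0.36,0,0,0,-0.675],[-1,0,0,0,0,0,0]]'
python3 -m handwheel '[[-1,0,0,0.9,0,0,0],[-1,0,0,0.9,0,0,0],[-1,0,0,0.9,0,0,0],[-1,0,0,0.1,0,0,0],[-1,0,0,0,0,0,0]]'
python3 go.py 657 77 194 4.8
```

```text
clock: 21.02
tool_pos: [0.6591, 0.0773, 0.2676]
orientation: [180.0, 0.0, 4.8]
force: [-0.5, -0.4, -0.4]
opening: 0.04
gripper_force: 30.0
clock: 21.65
tool_pos: [0.6582, 0.0769, 0.1986]
orientation: [180.0, -0.0, 4.8]
force: [-0.1, 0.7, -0.6]
opening: 0.0392
gripper_force: 30.0
now [658.2  76.9 198.6] [ 1.7999e+02 -1.0000e-02  4.8000e+00] open 39.2 grip 30.0 t 21.65
1 rows: [ -0.047 -0.01 0.184 | 0 0 0.0 ]
```

```bash
python3 -m handwheel '[[-1,0,0,0.06,0,0,0],[-1,0,0,0.06,0,0,0],[-1,0,0,0.03,0,0,0],[-1,0,0,0,0,0,0]]';python3 -m handwheel '[[-1,0,0,0.04,0,0,0],[-1,0,0,0,0,0,0]]'
```

```text
clock: 22.15
tool_pos: [0.6582, 0.0769, 0.1942]
orientation: [-180.0, -0.0, 4.8]
force: [0.1, 0.0, -0.7]
opening: 0.0396
gripper_force: 30.0
clock: 22.4
tool_pos: [0.6583, 0.0769, 0.1941]
orientation: [180.0, -0.0, 4.8]
force: [-3.3, 0.7, 5.8]
opening: 0.0396
gripper_force: 30.0
```

```bash
python3 -m handwheel '[[0.3,0,0,0,0,0,0],[0.3,0,0,0,0,0,0],[0.3,0,0,-0.9,0,0,0],[0.3,0,0,-0.9,0,0,0],[0.3,0,0,-0.9,0,0,0]]'
python3 - <<'E'
from meas import *
s=dict(np.load('pics/side0.npz'));h=cv2.cvtColor(s['color'],cv2.COLOR_RGB2HSV);print('sideV',h[244:290:4,250:266:3,2].tolist())
for t in(80,95,110,125):
  f=lambda h,s,v:(h<20)&(s>100)&(v>t)
  print(t,comp('side0',(235,235,285,295),f,.078),comp('top3'if 0 else 't3',(298,235,338,270),f,.078))
E
python3 go.py 658 77 290 4.8 + 465.5 -188.5 290 15 + 465.5 -188.5 222 15
```

```text
clock: 23.02
tool_pos: [0.6582, 0.0769, 0.2611]
orientation: [180.0, 0.0, 4.8]
force: [-0.2, 0.2, -0.4]
opening: 0.0566
gripper_force: 0.0
sideV [[150, 152, 141, 145, 149, 151], [152, 99, 95, 95, 144, 151], [97, 99, 96, 99, 98, 107], [95, 94, 94, 97, 100, 96], [85, 98, 96, 96, 70, 37], [51, 49, 94, 42, 38, 36], [52, 48, 52, 39, 39, 39], [52, 51, 52, 36, 41, 40], [51, 48, 53, 39, 40, 39], [21, 48, 52, 36, 37, 13], [16, 12, 27, 26, 16, 18], [152, 93, 21, 18, 16, 149]]
80 ([464.8, -188.7, 33.7, 32.7, 14.8], array([ 465. , -188.6])) ([466.3, -187.9, 34.4, 34.7, 15.5], array([ 466.2, -187.6]))
95 ([464.8, -188.1, 33.5, 31.6, 14.8], array([ 465. , -188.2])) ([466.3, -187.9, 33.2, 33.3, 15.4], array([ 466.1, -187.7]))
110 ([445.8, -178.0, 0.0, 0.0, 0.0], array([ 445.8, -178. ])) ([466.2, -187.8, 32.0, 32.0, 15.4], array([ 466., -188.]))
none
125 None ([466.0, -187.8, 30.6, 29.9, 13.7], array([ 465.1, -191.1]))
now [658.2  76.9 261.1] [1.7999e+02 2.0000e-02 4.8100e+00] open 56.6 grip 0.0 t 23.02
2 rows: [ -0.005 -0.003 -0.578 | 0 0 0.001 ]
10 rows: [ -0.934 0.923 -0.0 | 0 0 -0.17 ]
3 rows: [ 0.0 -0.0 0.907 | 0 0 -0.0 ]
```

```bash
python3 -m handwheel '[[0.5,0,0,-0.58,0,0,0],[0.5,0,0,-0.58,0,0,0],[0.5,-0.93,0.92,0,0,0,-0.17],[0.5,-0.93,0.92,0,0,0,-0.17]]' >/dev/null
python3 -m handwheel '[[0.5,-0.93,0.92,0,0,0,-0.17],[0.5,-0.93,0.92,0,0,0,-0.17],[0.5,-0.93,0.92,0,0,0,-0.17],[0.5,-0.93,0.92,0,0,0,-0.17]]' >/dev/null
python3 -m handwheel '[[0.5,-0.93,0.92,0,0,0,-0.17],[0.5,-0.93,0.92,0,0,0,-0.17],[0.5,-0.93,0.92,0,0,0,-0.17],[0.5,-0.93,0.92,0,0,0,-0.17],[0.5,0,0,0,0,0,0]]'
python3 go.py 465.8 -188.1 220 15.2
```

```text
clock: 24.65
tool_pos: [0.4654, -0.1889, 0.2896]
orientation: [-180.0, 0.0, 14.9]
force: [0.2, 0.0, -0.2]
opening: 0.0657
gripper_force: 0.0
now [ 465.4 -188.9  289.6] [-1.7998e+02  4.0000e-02  1.4880e+01] open 65.7 grip 0.0 t 24.65
3 rows: [ 0.008 -0.01 0.928 | 0 0 -0.018 ]
```

```bash
python3 -m handwheel '[[0.5,0,0,0.93,0,0,-0.02],[0.5,0,0,0.93,0,0,0],[0.5,0,0,0.93,0,0,0],[0.5,0,0,0,0,0,0],[-1,0,0,0,0,0,0]]'
python3 -m handwheel '[[-1,0,0,0,0,0,0],[-1,0,0,0,0,0,0],[-1,0,0,0,0,0,0],[-1,0,0,0,0,0,0],[-1,0,0,0,0,0,0]]'
python3 go.py 465.8 -188.1 300 15.2 + 664.5 -123.5 300 -9.8 + 664.5 -123.5 240 -9.8
```

```text
clock: 25.28
tool_pos: [0.4673, -0.1874, 0.2206]
orientation: [180.0, -0.0, 15.2]
force: [-0.2, 0.2, -0.4]
opening: 0.0601
gripper_force: 0.0
clock: 25.9
tool_pos: [0.4668, -0.1876, 0.2204]
orientation: [180.0, -0.0, 15.1]
force: [-1.6, 1.4, 6.6]
opening: 0.0336
gripper_force: 30.0
now [ 466.8 -187.6  220.4] [ 1.7998e+02 -4.0000e-02  1.5140e+01] open 33.6 grip 30.0 t 25.9
4 rows: [ -0.011 0.002 -0.796 | 0 0 -0.003 ]
9 rows: [ 0.908 -0.225 -0.0 | 0 0 0.463 ]
3 rows: [ 0.0 -0.0 0.8 | 0 0 -0.0 ]
```

```bash
python3 -m handwheel '[[-1,0,0,-0.4,0,0,0],[-1,0,0,-0.9,0,0,0],[-1,0,0,-0.95,0,0,0],[-1,0,0,-0.95,0,0,0]]' >/dev/null
python3 -m handwheel '[[-1,0.9,-0.22,0,0,0,0.463],[-1,0.9,-0.22,0,0,0,0.463],[-1,0.9,-0.22,0,0,0,0.463],[-1,0.9,-0.22,0,0,0,0.463]]' >/dev/null
python3 -m handwheel '[[-1,0.9,-0.22,0,0,0,0.463],[-1,0.9,-0.22,0,0,0,0.463],[-1,0.9,-0.22,0,0,0,0.463],[-1,0.9,-0.22,0,0,0,0.463],[-1,0.9,-0.22,0,0,0,0.463]]' >/dev/null
python3 -m handwheel '[[-1,0,0,0.8,0,0,0],[-1,0,0,0.8,0,0,0],[-1,0,0,0,0,0,0]]'
python3 go.py 664.2 -125.5 229 -9.8
python3 -c "
from look import *
snap('top','t4.png');snap('side','s4.png')
t=cv2.imread('pics/t4.png')[130:250,220:380];s=cv2.imread('pics/s4.png')[140:260,240:400]
cv2.imwrite('pics/v4.png',np.hstack([cv2.resize(t,(400,300)),cv2.resize(s,(400,300))]))"
```

```text
clock: 27.9
tool_pos: [0.6629, -0.1246, 0.2583]
orientation: [180.0, 0.2, -9.9]
force: [0.6, 0.2, -0.5]
opening: 0.034
gripper_force: 30.0
now [ 662.9 -124.6  258.3] [179.96   0.22  -9.89] open 34.0 grip 30.0 t 27.9
2 rows: [ 0.029 0.013 0.586 | 0 0 -0.008 ]
```

View pics/v4.png

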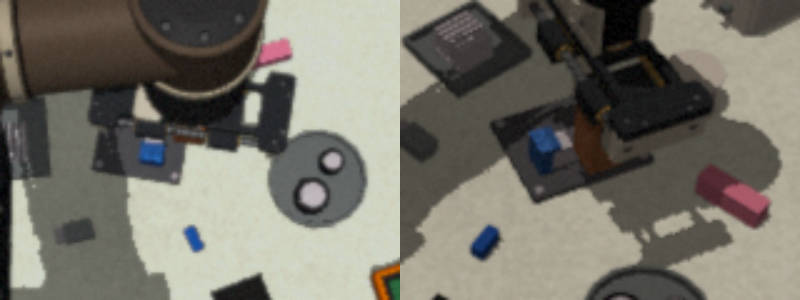

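The heatsink is in its tray. The block hangs on the holder's −y side, lined up with the jaw gap. Lower it and begin pushing slowly.

```bash
python3 -m handwheel '[[-1,0.03,0.01,0.59,0,0,0],[-1,0,0,0.59,0,0,0],[-1,0,0,0,0,0,0],[-1,0,-0.12,0,0,0,0],[-1,0,-0.12,0,0,0,0]]'
python3 -m handwheel '[[-1,0,-0.12,0,0,0,0],[-1,0,-0.12,0,0,0,0],[-1,0,-0.12,0,0,0,0]]'
python3 go.py 672.8 -75.2 229 -9.8
```

```text
clock: 28.62
tool_pos: [0.6657, -0.1188, 0.2309]
orientation: [-180.0, -0.0, -9.9]
force: [-0.4, 0.4, -0.4]
opening: 0.0337
gripper_force: 30.0
clock: 29.0
tool_pos: [0.6669, -0.1118, 0.231]
orientation: [179.8, 0.0, -9.9]
force: [0.1, -11.7, -0.3]
opening: 0.0337
gripper_force: 30.0
now [ 666.9 -111.8  231. ] [ 1.7983e+02  1.0000e-02 -9.8600e+00] open 33.7 grip 30.0 t 29.0
2 rows: [ -0.008 -0.742 0.04 | 0 0 -0.005 ]
```

```bash
for i in 1; do python3 -m handwheel '[[-1,0,-0.15,0,0,0,0],[-1,0,-0.15,0,0,0,0],[-1,0,-0.15,0,0,0,0]]'; done
python3 -m handwheel '[[-1,0,-0.15,0,0,0,0],[-1,0,-0.15,0,0,0,0],[-1,0,-0.15,0,0,0,0],[-1,0,-0.15,0,0,0,0]]'
python3 -m handwheel '[[-1,0,-0.15,0,0,0,0],[-1,0,-0.15,0,0,0,0],[-1,0,-0.15,0,0,0,0],[-1,0,0,0,0,0,0]]'
python3 go.py 672.8 -75.2 229 -9.8
```

```text
clock: 29.38
tool_pos: [0.6688, -0.1011, 0.231]
orientation: [179.8, 0.0, -9.9]
force: [-0.4, -11.3, -0.4]
opening: 0.0339
gripper_force: 30.0
clock: 29.88
tool_pos: [0.6714, -0.0842, 0.2306]
orientation: [-180.0, -0.0, -9.9]
force: [-0.3, 0.1, -1.5]
opening: 0.0339
gripper_force: 30.0
clock: 30.38
tool_pos: [0.6735, -0.0727, 0.2304]
orientation: [-180.0, -0.0, -9.8]
force: [0.5, 0.5, -1.5]
opening: 0.0338
gripper_force: 30.0
now [673.5 -72.7 230.4] [-1.7999e+02 -1.0000e-02 -9.8400e+00] open 33.8 grip 30.0 t 30.38
1 rows: [ -0.009 0.103 0.055 | 0 0 -0.007 ]
```

```bash
python3 -m handwheel '[[-1,0,0.25,0,0,0,0],[-1,0,0,-0.5,0,0,0],[-1,0,0,-0.9,0,0,0],[-1,0,0,-0.9,0,0,0],[-1,0,0,-0.6,0,0,0]]'
python3 go.py 467 -187 304 17 + 467 -187 226 17
```

```text
clock: 31.0
tool_pos: [0.6725, -0.0796, 0.3051]
orientation: [-180.0, -0.1, -9.9]
force: [-1.1, -0.4, -1.4]
opening: 0.0338
gripper_force: 30.0
now [672.5 -79.6 305.1] [-1.7997e+02 -1.2000e-01 -9.8800e+00] open 33.8 grip 30.0 t 31.0
9 rows: [ -0.938 0.448 0.005 | 0 0 -0.498 ]
4 rows: [ 0.0 -0.0 0.78 | 0 0 -0.0 ]
```

```bash
python3 -m handwheel '[[-1,-0.94,0.45,0,0,0,-0.5],[-1,-0.94,0.45,0,0,0,-0.5],[-1,-0.94,0.45,0,0,0,-0.5],[-1,-0.94,0.45,0,0,0,-0.5]]' >/dev/null
python3 -m handwheel '[[-1,-0.94,0.45,0,0,0,-0.5],[-1,-0.94,0.45,0,0,0,-0.5],[-1,-0.94,0.45,0,0,0,-0.5],[-1,-0.94,0.45,0,0,0,-0.5],[-1,-0.94,0.45,0,0,0,-0.5]]' >/dev/null
python3 -m handwheel '[[-1,0,0,0.78,0,0,0],[-1,0,0,0.78,0,0,0],[-1,0,0,0.78,0,0,0],[-1,0,0,0.7,0,0,0],[-1,0,0,0,0,0,0]]'
python3 go.py 467 -187 221 17
```

```text
clock: 32.75
tool_pos: [0.4661, -0.1875, 0.2262]
orientation: [-180.0, 0.1, 17.1]
force: [-0.2, -0.1, -0.5]
opening: 0.034
gripper_force: 30.0
now [ 466.1 -187.5  226.2] [-1.7995e+02  1.3000e-01  1.7110e+01] open 34.0 grip 30.0 t 32.75
1 rows: [ 0.041 -0.008 0.21 | 0 0 0.018 ]
```

```bash
python3 -m handwheel '[[-1,0.04,0,0.07,0,0,0],[-1,0.03,0,0.07,0,0,0],[-1,0,0,0.04,0,0,0],[-1,0,0,0,0,0,0]]'; python3 -m handwheel '[[-1,0,0,0.04,0,0,0],[-1,0,0,0,0,0,0]]'; python3 -m handwheel '[[-1,0,0,0.04,0,0,0],[-1,0,0,0,0,0,0]]'
```

```text
clock: 33.25
tool_pos: [0.4683, -0.1869, 0.2226]
orientation: [180.0, -0.0, 17.1]
force: [0.8, -0.7, -1.5]
opening: 0.0341
gripper_force: 30.0
clock: 33.5
tool_pos: [0.4682, -0.1869, 0.2214]
orientation: [-180.0, 0.0, 17.1]
force: [0.0, 0.5, -0.7]
opening: 0.0342
gripper_force: 30.0
clock: 33.75
tool_pos: [0.4683, -0.1869, 0.2205]
orientation: [180.0, -0.0, 17.1]
force: [0.5, -0.4, -0.7]
opening: 0.0339
gripper_force: 30.0
```

```bash
python3 -m handwheel '[[-1,0,0,0.03,0,0,0],[-1,0,0,0,0,0,0]]'; python3 -m handwheel '[[-1,0,0,0.03,0,0,0],[-1,0,0,0,0,0,0]]'
```

```text
clock: 34.0
tool_pos: [0.4683, -0.1869, 0.2204]
orientation: [180.0, -0.0, 17.1]
force: [-2.4, 2.2, 9.2]
opening: 0.0336
gripper_force: 30.0
clock: 34.25
tool_pos: [0.4683, -0.1869, 0.2204]
orientation: [180.0, -0.0, 17.2]
force: [-6.5, 4.2, 17.4]
opening: 0.0338
gripper_force: 30.0
```

```bash
python3 -m handwheel '[[-1,0,0,-0.03,0,0,0],[0.3,0,0,0,0,0,0],[0.3,0,0,0,0,0,0],[0.3,0,0,0,0,0,0]]'
python3 -m handwheel '[[0.3,0,0,-0.8,0,0,0],[0.3,0,0,-0.9,0,0,0],[0.3,0,0,-0.9,0,0,0],[0.3,0,0,-0.6,0,0,0]]'
python3 - <<'E'
from meas import *
snap('top','t5.png');snap('side','s5.png')
t=cv2.imread('pics/t5.png')[130:280,220:380];s=cv2.imread('pics/s5.png')[140:290,230:390]
cv2.imwrite('pics/v5.png',np.hstack([cv2.resize(t,(400,375)),cv2.resize(s,(400,375))]))
white=lambda h,s,v:(s<45)&(v>105)
print(comp('t5',(260,164,276,192),white,.032)); print(comp('s5',(282,175,330,210),white,.032))
E
python3 go.py 678 -46 300 -9.8 + 678 -46 240 -9.8
```

```text
clock: 34.75
tool_pos: [0.4683, -0.1869, 0.2195]
orientation: [-180.0, 0.0, 17.1]
force: [-0.0, 0.4, 0.1]
opening: 0.0552
gripper_force: 0.0
clock: 35.25
tool_pos: [0.4684, -0.1869, 0.3005]
orientation: [180.0, -0.0, 17.1]
force: [-0.5, -1.3, -0.1]
opening: 0.0569
gripper_force: 0.0
([677.3, -46.9, 21.4, 65.2, 80.1], array([677.4, -46.7]))
([669.2, -45.6, 39.4, 83.5, 56.5], array([668.6, -39.3]))
now [ 468.7 -186.9  301. ] [ 1.7994e+02 -1.5000e-01  1.7140e+01] open 57.0 grip 0.0 t 35.35
9 rows: [ 0.992 -0.545 0.005 | 0 0 0.499 ]
3 rows: [ 0.0 -0.0 0.8 | 0 0 -0.0 ]
```

View pics/v5.png

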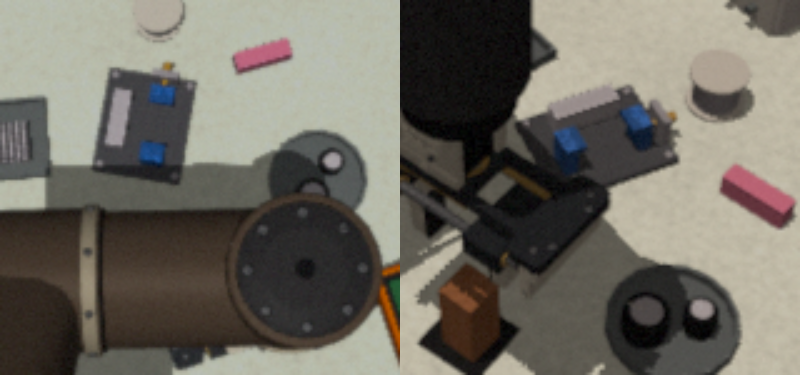

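Bar lies free on the plate at (677.3, −46.9), 65×21 mm as expected; block stands on its pad at side pane (470,310). Next: go over the bar.

```bash
python3 -m handwheel '[[0.1,0.99,-0.545,0,0,0,0.5],[0.1,0.99,-0.545,0,0,0,0.5],[0.1,0.99,-0.545,0,0,0,0.5],[0.1,0.99,-0.545,0,0,0,0.5]]' >/dev/null
python3 -m handwheel '[[-0.1,0.99,-0.545,0,0,0,0.5],[-0.1,0.99,-0.545,0,0,0,0.5],[-0.1,0.99,-0.545,0,0,0,0.5],[-0.1,0.99,-0.545,0,0,0,0.5],[-0.1,0.99,-0.545,0,0,0,0.5]]' >/dev/null
python3 -m handwheel '[[-0.1,0,0,0.8,0,0,0],[-0.1,0,0,0.8,0,0,0],[-0.1,0,0,0,0,0,0]]'
python3 go.py 677.5 -46.7 197 -9.8
```

```text
clock: 36.85
tool_pos: [0.6763, -0.0462, 0.2565]
orientation: [179.9, 0.3, -9.9]
force: [-0.2, -0.4, -0.2]
opening: 0.0395
gripper_force: 0.0
now [676.3 -46.2 256.5] [179.91   0.29  -9.89] open 39.5 grip 0.0 t 36.85
3 rows: [ 0.016 0.003 0.794 | 0 0 -0.005 ]
```

```bash
python3 -m handwheel '[[-0.1,0,0,0.8,0,0,0],[-0.1,0,0,0.8,0,0,0],[-0.1,0,0,0.7,0,0,0],[-0.1,0,0,0,0,0,0]]'
python3 -m handwheel '[[-1,0,0,0,0,0,0],[-1,0,0,0,0,0,0],[-1,0,0,0,0,0,0],[-1,0,0,0,0,0,0]]'
python3 go.py 677.5 -46.7 280 -9.8 + 597 255 280 -20.5 + 597 255 200 -20.5
```

```text
clock: 37.35
tool_pos: [0.6767, -0.0463, 0.2008]
orientation: [179.9, 0.1, -9.9]
force: [-0.7, -0.1, 0.3]
opening: 0.0394
gripper_force: 0.0
clock: 37.85
tool_pos: [0.6775, -0.0461, 0.203]
orientation: [-180.0, -0.1, -9.9]
force: [0.3, -0.4, 5.3]
opening: 0.0195
gripper_force: 30.0
now [677.5 -46.1 203. ] [-1.7998e+02 -8.0000e-02 -9.8600e+00] open 19.5 grip 30.0 t 37.85
4 rows: [ 0.001 0.006 -0.77 | 0 0 -0.002 ]
11 rows: [ -0.562 -0.989 -0.0 | 0 0 0.162 ]
4 rows: [ 0.0 -0.0 0.8 | 0 0 -0.0 ]
```

```bash
python3 -m handwheel '[[-1,0,0,-0.2,0,0,0],[-1,0,0,-0.7,0,0,0],[-1,0,0,-0.9,0,0,0],[-1,0,0,-0.9,0,0,0],[-1,0,0,-0.5,0,0,0]]'
python3 -m handwheel '[[-1,-0.56,-0.99,0,0,0,0.16],[-1,-0.56,-0.99,0,0,0,0.16],[-1,-0.56,-0.99,0,0,0,0.16],[-1,-0.56,-0.99,0,0,0,0.16]]' >/dev/null
python3 -m handwheel '[[-1,-0.56,-0.99,0,0,0,0.16],[-1,-0.56,-0.99,0,0,0,0.16],[-1,-0.56,-0.99,0,0,0,0.16],[-1,-0.56,-0.99,0,0,0,0.16]]' >/dev/null
python3 -m handwheel '[[-1,-0.56,-0.99,0,0,0,0.16],[-1,-0.56,-0.99,0,0,0,0.16],[-1,-0.56,-0.99,0,0,0,0.16],[-1,0,0,0,0,0,0]]'
python3 go.py 597 255 203 -20.5
```

```text
clock: 38.48
tool_pos: [0.6775, -0.0462, 0.2846]
orientation: [-180.0, -0.1, -9.9]
force: [-0.7, -0.4, -1.7]
opening: 0.0191
gripper_force: 30.0
clock: 39.98
tool_pos: [0.5969, 0.2575, 0.2823]
orientation: [-180.0, -0.0, -20.3]
force: [0.0, 0.6, -1.6]
opening: 0.0196
gripper_force: 30.0
now [596.9 257.5 282.3] [-179.99   -0.    -20.32] open 19.6 grip 30.0 t 39.98
4 rows: [ 0.01 0.023 0.793 | 0 0 0.008 ]
```

```bash
python3 -m handwheel '[[-1,0,0.05,0.8,0,0,0],[-1,0,0.04,0.8,0,0,0],[-1,0,0,0.8,0,0,0],[-1,0,0,0.6,0,0,0],[-1,0,0,0,0,0,0]]'
python3 -m handwheel '[[-1,0,0,0.08,0,0,0],[-1,0,0,0.08,0,0,0],[-1,0,0,0,0,0,0]]'; python3 -m handwheel '[[-1,0,0,0.05,0,0,0],[-1,0,0,0,0,0,0]]'
python3 -c "
from look import *
snap('top','t6.png');snap('side','s6.png')
t=cv2.imread('pics/t6.png')[160:280,110:270];s=cv2.imread('pics/s6.png')[90:210,130:290]
cv2.imwrite('pics/v6.png',np.hstack([cv2.resize(t,(400,300)),cv2.resize(s,(400,300))]))"
```

```text
clock: 40.6
tool_pos: [0.5963, 0.2531, 0.206]
orientation: [179.9, 0.1, -20.5]
force: [-0.4, -0.7, -0.3]
opening: 0.0195
gripper_force: 30.0
clock: 40.98
tool_pos: [0.5966, 0.2537, 0.2035]
orientation: [-180.0, -0.0, -20.4]
force: [-0.0, 0.1, -0.9]
opening: 0.0198
gripper_force: 30.0
clock: 41.22
tool_pos: [0.5965, 0.2537, 0.2019]
orientation: [-180.0, 0.0, -20.4]
force: [0.2, 0.6, -1.2]
opening: 0.0194
gripper_force: 30.0
```

View pics/v6.png

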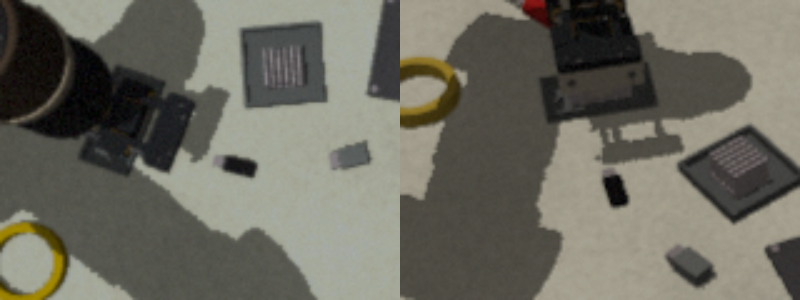

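The heatsink sits well inside the square tray. The bar hangs over the long tray (side pane ~(600,90)). I lower it in small steps until it touches.

```bash
python3 -m handwheel '[[-1,0,0,0.05,0,0,0],[-1,0,0,0.03,0,0,0],[-1,0,0,0,0,0,0]]'; python3 -m handwheel '[[-1,0,0,0.04,0,0,0],[-1,0,0,0,0,0,0]]'
```

```text
clock: 41.7
tool_pos: [0.5965, 0.2537, 0.1998]
orientation: [180.0, 0.0, -20.4]
force: [-0.1, -0.8, -0.8]
opening: 0.0196
gripper_force: 30.0
clock: 41.95
tool_pos: [0.5965, 0.2537, 0.1988]
orientation: [180.0, 0.0, -20.4]
force: [-0.0, 0.2, -0.5]
opening: 0.0194
gripper_force: 30.0
```

```bash
python3 go.py
```

```text
now [596.5 253.7 198.8] [180.     0.   -20.43] open 19.4 grip 30.0 t 41.95
```

```bash
python3 -m handwheel '[[-1,0,0,0.03,0,0,0],[-1,0,0,0,0,0,0]]'; python3 -m handwheel '[[-1,0,0,0.03,0,0,0],[-1,0,0,0,0,0,0]]'
```

```text
clock: 42.2
tool_pos: [0.5965, 0.2537, 0.1982]
orientation: [180.0, -0.0, -20.4]
force: [0.9, -1.0, -0.1]
opening: 0.0195
gripper_force: 30.0
clock: 42.45
tool_pos: [0.5965, 0.2537, 0.198]
orientation: [-180.0, -0.0, -20.4]
force: [-2.0, -1.4, 4.7]
opening: 0.0194
gripper_force: 30.0
```

Contact. Release, raise, retreat clear and check everything.

```bash
python3 -m handwheel '[[-0.2,0,0,0,0,0,0],[-0.2,0,0,0,0,0,0],[-0.2,0,0,0,0,0,0],[-0.2,0,0,-0.6,0,0,0],[-0.2,0,0,-0.9,0,0,0]]' 
python3 -m handwheel '[[-0.2,0,0,-0.9,0,0,0],[-0.2,0,0,-0.9,0,0,0],[-0.2,0,0,-0.9,0,0,0],[-0.2,-0.5,-0.9,-0.5,0,0,0],[-0.2,-0.5,-0.9,-0.5,0,0,0]]' >/dev/null
python3 -m handwheel '[[-0.2,-0.5,-0.9,0,0,0,0],[-0.2,-0.5,-0.9,0,0,0,0],[-0.2,-0.5,-0.9,0,0,0,0],[-0.2,-0.5,-0.9,0,0,0,0],[-0.2,-0.5,-0.9,0,0,0,0]]' >/dev/null
python3 -m handwheel '[[-0.2,-0.5,-0.9,0,0,0,0],[-0.2,-0.5,-0.9,0,0,0,0],[-0.2,0,0,0,0,0,0],[-0.2,0,0,0,0,0,0],[-0.2,0,0,0,0,0,0]]'
python3 -c "
from look import *
snap('top','t7.png');snap('side','s7.png')
t=cv2.imread('pics/t7.png')[130:280,130:380];s=cv2.imread('pics/s7.png')[90:300,130:400]
cv2.imwrite('pics/v7.png',np.hstack([cv2.resize(t,(400,240)),cv2.resize(s,(400,240),0)]))"
```

```text
clock: 43.08
tool_pos: [0.5965, 0.2536, 0.2355]
orientation: [179.9, 0.0, -20.4]
force: [-0.2, 0.2, 0.3]
opening: 0.0348
gripper_force: 0.0
clock: 44.95
tool_pos: [0.562, 0.4822, 0.3276]
orientation: [180.0, -0.0, -20.5]
force: [-0.3, 0.2, -0.9]
opening: 0.035
gripper_force: 0.0
```

View pics/v7.png

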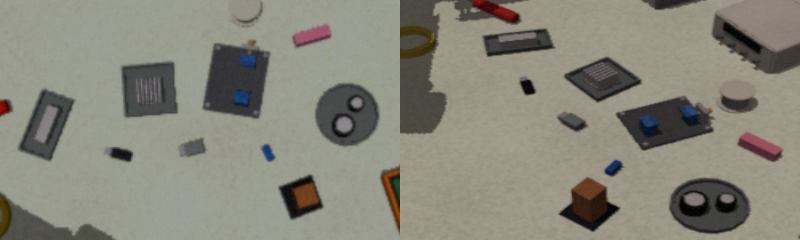

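Everything is in place: bar flat in the long tray (45,125), heatsink in the square tray, both knobs in the dish, block upright on its pad.

```bash
python3 -c "
from plant import *
print(close_job())"
```

```text
the job is handed in; nothing more can be done
None
```

The job is handed in at about 45 s, with no verdict returned: the last pictures show both knobs upright in the dish, the heatsink fins up in the square tray, the bar flat in the oblong tray and the block upright on its pad.

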